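# Prime the lapping machine's water pump

## Robot

A 6-joint arm with a two-finger parallel gripper is mounted at the origin on the work surface. World frame = base frame: x ahead of the robot, y to its left, z up, the work surface at z = 0. Lengths are in m, angles in rad, forces in N, time in s.
With the tool pointing down it reaches from about 0.3 to 0.775 m from the base axis. Payload 14.6 kg.
Tool frame: the origin (TCP) lies midway between the tips of the shut fingers; the grasp point (between the pads) lies 19 mm behind it; z points along the fingers, y is the direction in which the jaws open and shut (so a half turn about z gives the same grasp; the last joint's range is limited). The gripper opens to 94 mm and grips with 3 to 60 N. Pads are 16 mm wide; open, the fingers measure 119 mm over their backs; the gripper's body (75 mm by 177 mm) begins 78 mm behind the grasp point.
Start: joints at [-1.274, 0.3, 1.521, -0, 1.321, -0.067], TCP at [0.196, -0.514, 0.205] pointing down, gripper open.
Joint ranges: [-3.03, 3.03], [-0.79, 2.21], [0.23, 2.52], [-1.04, 4.18], [0, 3.07], [-2.55, 2.55]. Speed limits (rad/s): [2.22, 2.22, 2.57, 3.14, 3.14, 3.14].

## Interface

Orientations are given as [roll, pitch, yaw] about the fixed x, y, z axes, in that order (R = Rz(yaw) Ry(pitch) Rx(roll)).
In Python, from rig import readout, vision, job gives the robot as it stands.
- The arm moves only by the tool apply_moves, never from a script. Its argument "rows" is a list that holds one entry, the list of rows, each a list of 7 numbers: the turn, a rotation vector about the tool's x, y, z in degrees, then the shift along the tool's x, y, z in mm, then the gripper's target within -1 to 1 (fully open at 1, half-way at 0, shut at -1). In form: [[[rx, ry, rz, tx, ty, tz, grip], ...]]. A call has 1 to 5 rows; each row is the pose to reach, as a shift and turn from the pose measured when the call began, along the tool's axes at that moment; what a row does not reach only later rows make up. A row lasts 1/10 s, in which the tool goes at most 50 mm and 8.59 degrees, less where a joint would pass 70% of its speed; a pose out of reach is approached as far as the arm can. A call with a gripper value outside its range is refused whole. The fingers move at their own pace and stop on an object; the grip force is fixed at half the most. Time passes only in rows, so rows that repeat a pose let the fingers close. It gives the time, the measured TCP pose, the force and the opening at its end, in the units of the state.
- readout.observe(): the state, without advancing time (a new reading comes with each control period).
- vision.camera(name): name is "scene" or "side" or "wrist"; returns a dict with "pixels" (384x512x3 uint8, red, green, blue), "fx", "fy", "cx", "cy" (pixels), "rvec" (rotation vector, rad) and "tvec" (3), from world to camera coordinates, as OpenCV has them; the wrist camera has in their place "hand_eye" (4x4, takes a point from camera to tool coordinates, whose origin is the TCP and whose axes are the flange's). Camera axes: x right, y down, z forward; pixel columns grow to the right and rows downward; lengths in m; the calibration is good to about 2 mm. A picture is of the moment at which its call begins: read the wrist's pose just before it. There is no depth.
- job.job_done(): hands the job in, once; it reports no verdict.
The state is a dict: "t": time; "joint_positions": joint angles; "qvel": joint speeds; "tau": joint torques, N m; "tool_pos": TCP position; "ee_rot": TCP orientation; "contact_force": force on the tool from outside, world axes, zero at the start; "torque": the same for the moment, N m; "opening": finger opening in m.
Only numpy, scipy, OpenCV 4.12 (cv2) and the standard library are available. Lean on these libraries where they do the work, as an engineer would, in place of code of your own. Each camera call takes 0.05 s, during which the arm holds its last target. There are 200 camera calls.

## Task

Prime the water pump of the white lapping machine: slide the dust cover on its sloping front panel fully aside by its orange grip, press the green button behind it gently all the way in, keep it in for two seconds, let it come out again, and slide the cover back until it is fully shut. Do not press the red emergency stop, and leave the bottle, jar, rock core and slide box where they stand.

Things in the scene. Friction and masses are not known exactly. Their poses are not given: they have to be found in the camera images.
- lapper: White bench lapping machine, fixed, 460 deep (x), 380 wide (y), 214 high mm, on a granite slab 20 mm thick. Origin: on the slab, at mid width, on its front foot line; x to its back, y to the left of one who faces its panel, z up. It stands sideways, its panel looking to the robot's right. The solid front panel starts at z = 35 mm over the origin and rises backwards at 40 degrees to the horizontal, 150 mm long.
- brow (a point): Middle of the lower front edge of the white brow that overhangs the panel, as wide as the machine (machine frame x 74, y 0, z 134 mm). Its upright front face rises to z 190, with the machine's body behind it. A tool pointing straight down over the button meets the brow: come in about square to the panel, tilted some 40 degrees. A drip tap on the deck (x 170, y -165) reaches z 260.
- opening (a point): Centre of the opening in the panel (60 up the slope x 68 mm wide, walls 36 mm deep), at the panel's outer face (machine frame x 57, y 60, z 83 mm; axes as the machine's). The green button lies sunk in it, hidden while the cover is shut. A black speed knob (dia. 36, 20 mm high, fixed) sits on the panel 95 mm to its left.
- button (a joint): Travel (m) of the round green button (dia. 40 mm, flat face): 0 out, 0.008 fully in, at a hard stop. Moves square into the panel; spring 3 N at first, 5 N at the end, returns when let go. It sits centred in the opening, its face 3 to 21 mm below the panel's outer face as its lock nut was last set: feel for it. Never press it with more than 25 N.
- cover (a joint): Position (m) of the sliding dust cover: 0 shut (centred over the opening), 0.095 fully aside, a hard stop at each end. It opens to the machine's right (machine -y), needs about 4 N to move and stays where it is left. It may stand up to 15 mm ajar at the start.
- cover_grip (a point): Centre of the cover's orange grip, half-way up; moves with the cover. Axes: x up the slope, y to the machine's left, z straight out of the panel. The grip is a solid fin 60 long (x), 14 thick (y), 32 mm high (z) in the middle of the black cover plate (84 in x, 90 in y). The plate's face is 16 mm below this point, the panel's 21 mm. Rails 8 mm high run along y, 44 mm above and below in x.
- estop (a joint): Travel (m) of the red mushroom emergency stop (dia. 40, 32 mm high): 0 out, 0.006 pressed. It sits on the panel 212 mm to the right (-y) of the opening's centre. Must not be pressed.
- wash_bottle: White wash bottle with a red cap, dia. 60, 160 mm high, loose, standing before the far right end of the panel. Origin under its centre.
- grit_jar: Amber jar of abrasive grit with a black cap, dia. 72, 85 mm high, loose, standing some 110 mm before the panel. Origin under its centre.
- core: Reddish-brown rock core, an upright cylinder dia. 60, 70 mm high, loose, some 110 mm before the panel. Origin under its centre.
- slide_box: Blue and grey box of glass slides, 72 x 102 x 32 mm, loose, lying some 240 mm before the panel. Origin under its centre.
Things that resemble listed ones, but are neither listed nor needed, are in the scene too. Of the things that look like the grit_jar, the larger one is meant.

How it is judged:
On the way, in this order (a step that is already met when the one before it is completed fails the run):
1. the cover is slid fully aside (at least 80 of 95 mm) (value of joint cover above 0.08 m), for 0.2 s.
2. the button is kept fully in (at least 7 of 8 mm) for 1.5 s with the cover still aside (value of joint button above 0.007 m and value of joint cover above 0.07 m), for 1.5 s.
At the end, for the whole second after the job is handed in: The cover is shut to within 3 mm of its stop, the green button is out again (within 1.5 mm), the emergency stop is not pressed (under 2 mm), and the bottle, jar, core and slide box stand upright (tilted less than 0.2 rad) within 20 mm of where they were (value of joint cover below 0.003 m and value of joint button below 0.0015 m and value of joint estop below 0.002 m and distance of each of wash_bottle, grit_jar, core, slide_box from where it was at the start of the episode below 0.02 m and angle between each of wash_bottle, grit_jar, core, slide_box's own z axis and vertical below 0.2 rad); the robot touches nothing.
It fails at once if the green button is pressed with more than 25 N (contact force between anything else and button above 25 N).
It fails at once if the red emergency stop is pressed (3 mm or more) (value of joint estop above 0.003 m).
It fails at once if the bottle, jar, core or slide box is shifted by more than 20 mm or tipped (distance of any of wash_bottle, grit_jar, core, slide_box from where it was at the start of the episode above 0.02 m or angle between any of wash_bottle, grit_jar, core, slide_box's own z axis and vertical above 0.2 rad).
It also fails if it takes over 58 s, if anything falls off the work surface, if the arm or the gripper's body presses on something with over 40 N, if the wrist force passes 120 N, or if a joint passes its speed limit or range.

## Working session

There is one attempt and no reset: what is moved stays moved. The work goes in short steps, Python scripts to look and compute and a tool call to move; the robot and the scene stay as the last step left them, time stands still between calls to the robot, and variables do not carry over. Pictures are saved under pics/ and viewed, about 8 in all and at most 12, crops included, and the job is handed in when it is done.

Besides the shell and the picture viewer there is one more tool, called after "Request:" as name([rows], argument=value, ...), one row to a line, values as JSON. apply_moves: Moves the arm, as the interface text tells. Its arguments: {"type":"object","properties":{"rows":{"type":"array","items":{"type":"array","items":{"type":"array","items":{"type":"number"}}}}},"required":["rows"]}

```bash
mkdir -p pics; cat > h.py <<'E'
import numpy as np, cv2
from scipy.spatial.transform import Rotation as R
from rig import readout, vision, job
def snap(name,fn):
    s=readout.observe(); c=vision.camera(name)
    if name!="wrist":
        M=cv2.Rodrigues(np.array(c["rvec"],float))[0]; Rw=M.T; o=-M.T@np.array(c["tvec"],float).ravel()
    else:
        H=np.array(c["hand_eye"]); Rt=R.from_euler('xyz',s["ee_rot"]).as_matrix()
        Rw=Rt@H[:3,:3]; o=np.array(s["tool_pos"])+Rt@H[:3,3]
    np.savez(fn,img=c["pixels"],K=[c["fx"],c["fy"],c["cx"],c["cy"]],Rw=Rw,o=o)
    cv2.imwrite(f"pics/{fn}.png",c["pixels"][:,:,::-1])
    return load(fn)
def load(fn):
    d=np.load(fn+".npz"); return d["img"],d["K"],d["Rw"],d["o"]
def ray(v,u,w):
    _,K,Rw,o=v; d=Rw@np.array([(u-K[2])/K[0],(w-K[3])/K[1],1]); return o,d/np.linalg.norm(d)
def proj(v,p):
    _,K,Rw,o=v; q=Rw.T@(np.array(p)-o); return K[:2]*q[:2]/q[2]+K[2:]
def onz(v,u,w,z):
    o,d=ray(v,u,w); return o+d*(z-o[2])/d[2]
def tri(r1,r2):
    A=np.stack([r1[1],-r2[1]],1); t=np.linalg.lstsq(A,r2[0]-r1[0],rcond=None)[0]
    a=r1[0]+t[0]*r1[1]; b=r2[0]+t[1]*r2[1]; return (a+b)/2,np.linalg.norm(a-b)
E
python3 - <<'E'
from h import *
print(readout.observe())
a=snap("scene","sc0")[0];b=snap("side","si0")[0];c=snap("wrist","wr0")[0]
print(load("sc0")[3],load("si0")[3],load("wr0")[3],load("wr0")[2])
E
ls
```

```text
{'t': 0.0, 'joint_positions': array([-1.27363185e+00,  3.00478068e-01,  1.52159841e+00, -2.40097320e-05,
        1.32068575e+00, -6.65632249e-02]), 'qvel': array([-0.00022316,  0.00244593,  0.00105931, -0.0004575 , -0.00193619,
       -0.00145363]), 'tau': array([-2.12355910e-03, -5.31805193e+01, -3.52731550e+01,  7.07652443e-02,
        2.43665732e-02, -8.76095442e-05]), 'tool_pos': array([ 0.19560016, -0.51375752,  0.20487518]), 'ee_rot': array([-3.14042412e+00, -5.45889122e-05,  3.63733629e-01]), 'contact_force': array([-0.03881271,  0.48587671,  0.01014655]), 'torque': array([-0.05965562,  0.00924421, -0.01729437]), 'opening': 0.0938707561991245}
[ 1.28964596 -0.49784757  0.65964904] [ 1.22415618 -0.05471089  0.86933871] [ 0.26217358 -0.48720477  0.38299723] [[ 3.56385236e-01 -9.05753452e-01 -2.29347439e-01]
 [-9.34338961e-01 -3.45618434e-01 -8.69402370e-02]
 [-5.20282887e-04  2.45272464e-01 -9.69454046e-01]]
h.py
pics
sc0.npz
si0.npz
wr0.npz
```

View pics/sc0.png

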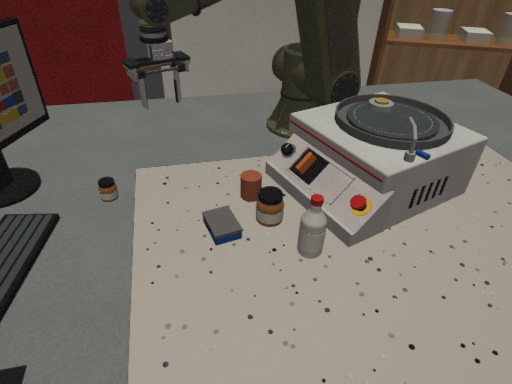

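View pics/si0.png

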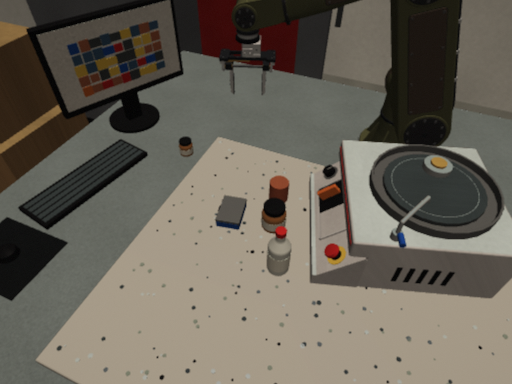

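The scene view shows the knob at (288,150), the orange grip at (305,163), the estop at (359,203), the large jar at (270,207), the core at (251,186), the bottle at (311,230) and the slide box at (222,225). The small look-alike jar is at (108,189). In the side view the same things are at knob (330,171), grip (330,191) and estop (333,251).

```bash
cat >m.py <<'E'
from h import *
def blobs(v,lo,hi,box,amin=15):
    hsv=cv2.cvtColor(v[0],cv2.COLOR_RGB2HSV); m=cv2.inRange(hsv,lo,hi)
    k=np.zeros_like(m);x0,y0,x1,y1=box;k[y0:y1,x0:x1]=1;m*=k
    n,l,s,c=cv2.connectedComponentsWithStats(m)
    return [(c[i].round(1).tolist(),s[i].tolist()) for i in range(1,n) if s[i][4]>=amin]
E
python3 - <<'E'
from m import *
sc,si=load("sc0"),load("si0")
for n,v,bx in (("sc",sc,(230,130,400,270)),("si",si,(260,155,350,280))):
    print(n,"red/or",blobs(v,(0,140,90),(20,255,255),bx))
    print(n,"red2",blobs(v,(170,140,90),(180,255,255),bx))
    print(n,"yel",blobs(v,(20,140,120),(35,255,255),bx))
    print(n,"black",blobs(v,(0,0,0),(180,255,45),bx))
i=cv2.resize(sc[0][125:245,230:400],None,fx=4.6,fy=4.6,interpolation=cv2.INTER_CUBIC)
cv2.imwrite("pics/c1.png",i[:,:,::-1])
E
```

```text
sc red/or [([311.9, 134.2], [305, 130, 15, 10, 16]), ([343.3, 155.0], [336, 150, 16, 11, 20]), ([305.5, 162.0], [295, 152, 21, 22, 219]), ([250.6, 176.1], [241, 171, 20, 12, 185]), ([317.0, 199.2], [311, 194, 12, 13, 106]), ([358.1, 201.6], [350, 195, 17, 15, 185]), ([269.2, 206.8], [257, 201, 26, 11, 145])]
sc red2 []
sc yel [([362.7, 209.1], [351, 198, 20, 18, 125])]
sc black [([369.9, 132.4], [362, 130, 17, 6, 19]), ([286.6, 149.6], [281, 144, 12, 12, 98]), ([310.4, 167.7], [290, 149, 39, 35, 444]), ([270.0, 195.6], [258, 187, 26, 18, 360])]
si red/or [([278.9, 182.4], [270, 176, 19, 14, 196]), ([328.2, 188.7], [317, 184, 23, 12, 103]), ([275.4, 217.9], [265, 212, 21, 9, 54]), ([348.8, 229.9], [348, 225, 2, 13, 17]), ([280.7, 230.4], [275, 226, 12, 10, 91]), ([331.7, 250.4], [325, 244, 16, 16, 163])]
si red2 []
si yel [([338.2, 256.8], [328, 247, 18, 17, 108])]
si black [([328.9, 171.1], [323, 165, 13, 12, 98]), ([332.6, 198.9], [320, 180, 24, 32, 321]), ([274.1, 207.2], [264, 198, 21, 20, 343]), ([337.1, 255.9], [333, 252, 8, 7, 21])]
```

View pics/c1.png

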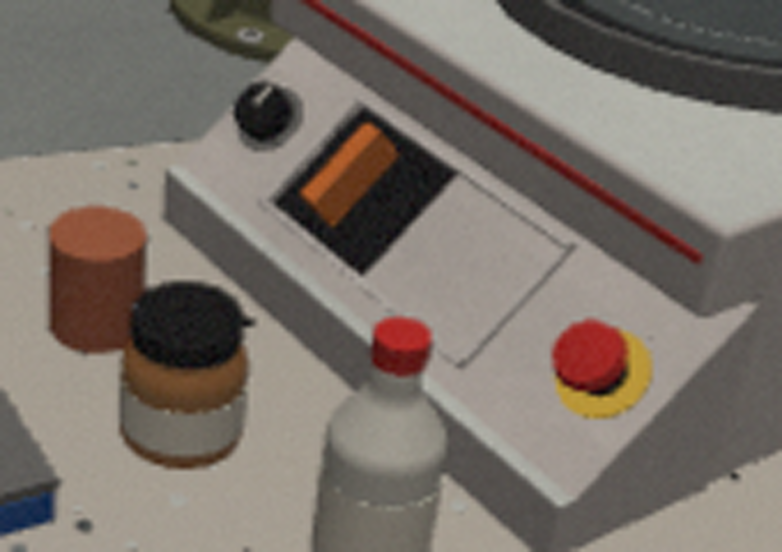

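```bash
python3 - <<'E'
from m import *
sc,si=load("sc0"),load("si0")
P={}
for n,a,b in (("knob",(286.6,149.6),(328.9,171.1)),("estop",(358.1,201.6),(331.7,250.4)),("yel",(362.7,209.1),(338.2,256.8)),("grip",(305.5,162),(328.2,188.7)),("jarcap",(270,195.6),(274.1,207.2)),("core",(250.6,176.1),(278.9,182.4)),("bcap",(317,199.2),(280.7,230.4))):
    P[n],e=tri(ray(sc,*a),ray(si,*b)); print(n,P[n].round(4),round(e,4))
for n,u,z in (("TL",(308.7,147.4),.134),("BL",(289.8,168.5),.08),("BR",(308.7,184.1),.08),("TR",(329.3,163),.134)):
    P[n]=onz(sc,*u,z);print(n,P[n].round(4))
# machine frame: panel front lower edge z=.055 ; corners in crop
F=[onz(sc,168/4.6+230,175/4.6+125,.055),onz(sc,567/4.6+230,503/4.6+125,.055)];print(F)
E
```

```text
knob [ 0.3638 -0.1633  0.1056] 0.0002
estop [ 0.6624 -0.0786  0.1213] 0.0004
yel [ 0.6559 -0.0584  0.0924] 0.0041
grip [ 0.4605 -0.1416  0.1214] 0.0069
jarcap [ 0.5622 -0.2687  0.0938] 0.0001
core [ 0.453  -0.2943  0.0851] 0.0001
bcap [ 0.696  -0.2043  0.1741] 0.0027
TL [ 0.4107 -0.1135  0.134 ]
BL [ 0.4285 -0.1718  0.08  ]
BR [ 0.5143 -0.145   0.08  ]
TR [ 0.5026 -0.088   0.134 ]
[array([ 0.34764442, -0.21912747,  0.055     ]), array([ 0.7022394 , -0.09709839,  0.055     ])]
```

```bash
cat > g.py <<'E'
from h import *
YAW=np.radians(17.); OP=np.array([.453,-.128,.103])   # opening centre on panel face, machine yaw
def axes(yaw=None):
    yaw=YAW if yaw is None else yaw
    w=np.array([np.cos(yaw),np.sin(yaw),0]); mx=np.array([-w[1],w[0],0]); c,s=np.cos(np.radians(40)),np.sin(np.radians(40)); z=np.array([0,0,1.])
    u=c*mx+s*z; n=-s*mx+c*z; return u,w,n
def P(s,w,n): a=axes(); return OP+(s*a[0]+w*a[1]+n*a[2])/1000
def go(p,Rt=None):
    s=readout.observe(); Rc=R.from_euler('xyz',s["ee_rot"]).as_matrix()
    if Rt is None: a=axes(); Rt=np.stack([a[0],a[1],-a[2]],1)
    rv=np.degrees(R.from_matrix(Rc.T@Rt).as_rotvec()); t=Rc.T@(p-s["tool_pos"])*1000
    print("turn",rv.round(2),"shift",t.round(1))
def where():
    s=readout.observe(); d=(s["tool_pos"]-OP)*1000; a=np.array(axes()); print("t",round(s["t"],2),"swn",(a@d).round(1),"F(u,w,n)",(a@s["contact_force"]).round(1),"open",round(s["opening"]*1000,1))
E
python3 -c "
from g import *
go(P(0,12,150))"
```

```text
turn [ 29.93  32.01 -82.36] shift [ 383.3 -172.   -12.7]
```

Request:
apply_moves([
  [[2.7,2.9,-7.5,30,-14,-5,1],[5.4,5.8,-15,60,-28,-10,1],[8.1,8.7,-22.5,95,-42,-15,1],[10.8,11.6,-30,130,-56,-20,1],[13.5,14.5,-37.5,160,-70,-20,1]],
])

```text
t: 0.65
tool_pos: [0.3214, -0.3905, 0.2258]
ee_rot: [-2.999, -0.312, 1.008]
contact_force: [-0.7, 0.2, 0.5]
opening: 0.094
```

```bash
python3 -c "
from g import *
where();print(readout.observe()['joint_positions'].round(2));go(P(0,12,150))"
```

```text
t 0.65 swn [ -83.9 -202.6  230.7] F(u,w,n) [ 0.6 -0.6  0.1] open 94.0
[-1.06  0.35  1.45  0.2   1.62 -0.54]
turn [ 16.28  17.5  -44.53] shift [224.4  63.1  72.5]
```

Request:
apply_moves([
  [[2.7,2.9,-7.4,40,10,10,1],[5.4,5.8,-14.8,80,20,20,1],[8.1,8.7,-22.2,120,32,35,1],[10.8,11.6,-29.6,160,45,50,1],[13.5,14.5,-37,190,55,60,1]],
])

```text
t: 1.15
tool_pos: [0.4689, -0.2427, 0.2198]
ee_rot: [-3.088, -0.645, 1.708]
contact_force: [-0.7, -0.3, 0.4]
opening: 0.0942
```

```bash
python3 -c "
from g import *
where();print(readout.observe()['joint_positions'].round(2));go(P(0,12,150))"
```

```text
t 1.15 swn [-12.5 -18.3 162.9] F(u,w,n) [ 0.2 -0.7  0.4] open 94.2
[-0.73  0.55  1.27  0.37  1.86 -0.88]
turn [ 2.61  2.85 -7.21] shift [16.8 27.9 13.5]
```

Request:
apply_moves([
  [[2.6,2.85,-7.2,10,15,7,1],[2.6,2.85,-7.2,17,28,13,1],[2.6,2.85,-7.2,17,28,13,1]],
])

```text
t: 1.45
tool_pos: [0.4936, -0.2159, 0.2178]
ee_rot: [-3.139, -0.697, 1.864]
contact_force: [-0.8, -0.4, -0.2]
opening: 0.0938
```

```bash
python3 -c "
from g import *
where();go(P(0,12,150));v=snap('wrist','w1');print(proj(v,P(0,0,0)),proj(v,P(0,12,37)),proj(v,P(0,-95,20)))"
```

```text
t 1.45 swn [  0.3  13.1 149.6] F(u,w,n) [-0.3 -0.8 -0.1] open 93.8
turn [-0.    0.04 -0.17] shift [-0.4 -1.1 -0.4]
[241.76913382 180.43365922] [252.19973654 188.27202068] [151.80442596 184.67303838]
```

View pics/w1.png

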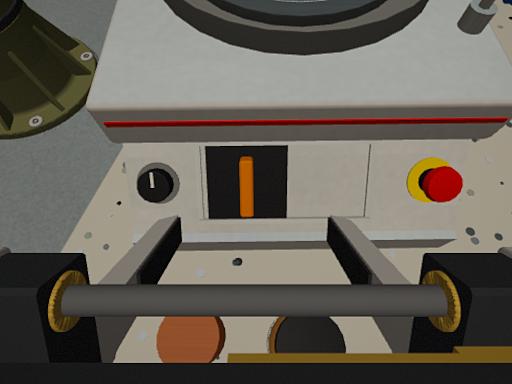

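The close view is nearly square to the panel: orange grip at (246,187), black plate x 206–287 and y 146–219, knob (155,183), estop (442,184) with its yellow plate (432,180).

```bash
cat >> g.py <<'E'
def pan(v,u,w,n):
    a=np.array(axes()); o,d=ray(v,u,w); o=a@(o-OP)*1000; d=a@d; return (o+d*(n-o[2])/d[2]).round(1)
E
python3 - <<'E'
from g import *
from m import blobs
v=load("w1")
bx=(100,130,480,222)
print(blobs(v,(5,150,120),(20,255,255),bx)); b=blobs(v,(0,0,0),(180,255,50),bx);print(b)
y=blobs(v,(20,140,120),(35,255,255),bx);print(y)
for n,u,z in (("TL",(206,146),5),("TR",(287,146),5),("BR",(287,218.5),5),("BL",(206,218.5),5),("griptop",(246.3,187),37),("yel",(430,180),2),("knobtop",(153.5,184),20),("openTR",(369,145.5),0),("openBR",(366,218),0)):
    print(n,pan(v,*u,z))
g=cv2.cvtColor(v[0],cv2.COLOR_RGB2GRAY).astype(float)
# lower edge slope / brow red line slope
hsv=cv2.cvtColor(v[0],cv2.COLOR_RGB2HSV)
m=cv2.inRange(hsv,(0,150,100),(6,255,255))|cv2.inRange(hsv,(174,150,100),(180,255,255)); m[140:]=0
ys,xs=np.nonzero(m[:140]); p=np.polyfit(xs,ys,1);print("red line",p)
for x in (120,490): 
    o,d=ray(v,x,np.polyval(p,x)); print((o+d*(.20-o[2])/d[2]).round(4))
E
```

```text
[([245.9, 186.4], [239, 157, 14, 60, 780])]
[([246.7, 180.4], [206, 146, 82, 73, 4876]), ([155.3, 185.3], [138, 168, 36, 35, 885]), ([422.7, 177.7], [419, 169, 13, 21, 81]), ([177.6, 219.8], [175, 218, 6, 4, 17]), ([329.6, 219.7], [328, 218, 5, 4, 16])]
[([421.8, 176.3], [407, 157, 44, 45, 707])]
TL [ 39.3 -38.    5. ]
TR [39.1 49.6  5. ]
BR [-43.8  51.7   5. ]
BL [-43.6 -41.5   5. ]
griptop [ 1.3  6.1 37. ]
yel [  0.4 211.3   2. ]
knobtop [  0.7 -93.1  20. ]
openTR [ 38.9 140.1   0. ]
openBR [-45.2 144.4   0. ]
red line [-1.16112096e-02  1.23491430e+02]
[ 0.357  -0.1522  0.2   ]
[ 0.6549 -0.0574  0.2   ]
```

Request:
apply_moves([
  [[0,0,0,-4,-4,35,0],[0,0,0,-8,-7,70,0],[0,0,0,-8,-7,100,0],[0,0,0,-8,-7,110,0],[0,0,0,-8,-7,110,0]],
])

```text
t: 2.0
tool_pos: [0.4668, -0.1576, 0.1292]
ee_rot: [-3.139, -0.696, 1.861]
contact_force: [0.1, 0.3, -0.3]
opening: 0.0573
```

```bash
python3 - <<'E'
from g import *
from m import blobs
where();v=snap('wrist','w2')
bx=(100,60,480,260)
print(blobs(v,(5,150,120),(20,255,255),bx)); print(blobs(v,(0,0,0),(180,255,50),bx,100))
E
```

```text
t 2.0 swn [-8.   4.6 40.9] F(u,w,n) [-0.   0.1 -0.4] open 57.3
[([254.7, 211.2], [244, 165, 22, 94, 1950])]
[([253.9, 199.9], [188, 148, 133, 112, 10482]), ([121.3, 208.3], [100, 183, 46, 51, 1818]), ([123.8, 256.0], [100, 253, 49, 7, 340]), ([399.8, 256.1], [360, 253, 85, 7, 562])]
```

View pics/w2.png

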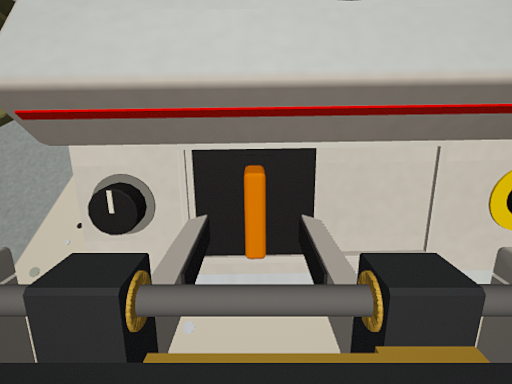

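The grip, at (255,212), sits centred between the fingertips (208/302). I'll check the height by two views, then descend.

```bash
python3 - <<'E'
from g import *
a,b=load("w1"),load("w2");A=np.array(axes())
for p,q in (((246,157),(254.5,165)),((246,216.5),(255.5,258.5)),((206,146),(193,149.5)),((287,146),(316,148.5))):
    x,e=tri(ray(a,*p),ray(b,*q)); print((A@(x-OP)*1000).round(1),round(e*1000,1))
E
```

```text
[27.4  5.5  3.4] 1.0
[-29.7   5.8  37.7] 0.7
[ 39.9 -37.2   9.9] 0.3
[39.8 49.2  8.6] 0.8
```

Request:
apply_moves([
  [[0,0,0,0,1,15,0],[0,0,0,0,1,29,0],[0,0,0,0,1,29,0],[0,0,0,0,1,29,-1],[0,0,0,0,1,29,-1]],
])

```text
t: 2.55
tool_pos: [0.4633, -0.1404, 0.108]
ee_rot: [-3.141, -0.695, 1.862]
contact_force: [0.5, 0.3, -0.4]
opening: 0.0348
```

Request:
apply_moves([
  [[0,0,0,0,0,0,-1],[0,0,0,0,0,0,-1],[0,0,0,0,0,0,-1],[0,0,0,0,0,0,-1]],
])

```text
t: 2.95
tool_pos: [0.4633, -0.1406, 0.1081]
ee_rot: [-3.141, -0.694, 1.862]
contact_force: [-1.7, -1.8, 1.4]
opening: 0.0137
```

```bash
python3 -c "
from g import *
where()"
```

```text
t 2.95 swn [-8.2  6.1 13.6] F(u,w,n) [-0.1 -2.1  1.8] open 13.7
```

Request:
apply_moves([
  [[0,0,0,0,15,0,-1],[0,0,0,0,33,0,-1],[0,0,0,0,50,0,-1],[0,0,0,0,65,0,-1],[0,0,0,0,75,0,-1]],
])

```text
t: 3.45
tool_pos: [0.5351, -0.118, 0.1081]
ee_rot: [-3.139, -0.697, 1.863]
contact_force: [-6.0, 4.9, 4.2]
opening: 0.0138
```

```bash
python3 -c "
from g import *
where()"
```

```text
t 3.45 swn [-7.8 81.5 13.2] F(u,w,n) [ 7.6 -4.3 -1. ] open 13.8
```

Request:
apply_moves([
  [[0,0,0,0.8,8,0,-1],[0,0,0,1,13,0,-1],[0,0,0,1,16,0,-1],[0,0,0,1,16,0,-1]],
])

```text
t: 3.85
tool_pos: [0.5482, -0.1137, 0.1082]
ee_rot: [-3.132, -0.697, 1.86]
contact_force: [-17.9, -9.3, 2.7]
opening: 0.0138
```

```bash
python3 -c "
from g import *
where()"
```

```text
t 3.85 swn [-7.5 95.2 13.1] F(u,w,n) [ -1.1 -19.8   4.5] open 13.8
```

Request:
apply_moves([
  [[0,0,0,0,-1,0,0],[0,0,0,0,-1,0,0],[0,0,0,0,-1,0,0],[0,0,0,0,-1,-30,0],[0,0,0,0,-1,-70,0]],
])

```text
t: 4.35
tool_pos: [0.5605, -0.1562, 0.1617]
ee_rot: [-3.13, -0.699, 1.86]
contact_force: [0.5, -0.3, -0.2]
opening: 0.0468
```

Request:
apply_moves([
  [[0,0,0,2,-30,-10,-1],[0,0,0,5,-65,-10,-1],[0,0,0,5,-94,-10,-1],[0,0,0,5,-94,-10,-1],[0,0,0,5,-94,-10,-1]],
])

```text
t: 4.85
tool_pos: [0.4718, -0.1863, 0.1738]
ee_rot: [-3.131, -0.699, 1.86]
contact_force: [1.1, 0.4, 1.1]
opening: 0.0103
```

```bash
python3 - <<'E'
from g import *
from m import blobs
where();go(P(-2,0,80));v=snap('wrist','w3')
print("green",blobs(v,(40,60,40),(90,255,255),(0,0,512,384)));print("orange",blobs(v,(5,150,120),(20,255,255),(0,0,512,250)))
E
```

```text
t 4.85 swn [-1.4  0.9 93.6] F(u,w,n) [0.8 1.2 0.8] open 10.3
turn [-0.34 -0.04 -0.34] shift [-0.6 -0.9 13.6]
green [([253.3, 186.9], [234, 167, 39, 40, 1226])]
orange [([366.9, 197.5], [352, 162, 27, 74, 1234])]
```

View pics/w3.png

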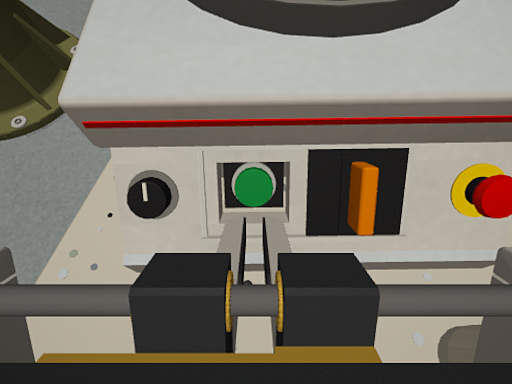

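The cover is aside and the green button shows at (253,187), 40 px across; the fingers are shutting.

```bash
python3 - <<'E'
from g import *
v=load("w3");print(v[1])
for n in (-2,-10,-20): print(n,pan(v,253.3,186.9,n),pan(v,273,186.9,n)-pan(v,233.7,186.9,n),pan(v,253,206.8,n)-pan(v,253,167,n))
where()
E
```

```text
[296.11543011 296.11543011 253.84023412 190.21987929]
-2 [ 3.9  0.4 -2. ] [-0.1 37.3  0. ] [-38.8  -0.3   0. ]
-10 [  2.    0.4 -10. ] [-0.2 38.4  0. ] [-40.   -0.3   0. ]
-20 [ -0.4   0.3 -20. ] [-0.2 39.8  0. ] [-41.4  -0.3   0. ]
t 4.9 swn [-1.4  1.3 93.4] F(u,w,n) [-0.4 -0.2  0.8] open 6.7
```

Request:
apply_moves([
  [[0,0,0,0.5,-0.9,30,-1],[0,0,0,0.5,-0.9,60,-1],[0,0,0,0.5,-0.9,80,-1],[0,0,0,0.5,-0.9,88,-1],[0,0,0,0.5,-0.9,88,-1]],
])

```text
t: 5.4
tool_pos: [0.4544, -0.1313, 0.1062]
ee_rot: [-3.13, -0.7, 1.861]
contact_force: [0.9, -0.8, 0.3]
opening: 0.0006
```

Request:
apply_moves([
  [[0,0,0,0,0,1,-1],[0,0,0,0,0,2,-1],[0,0,0,0,0,3,-1],[0,0,0,0,0,4,-1],[0,0,0,0,0,4,-1]],
])

```text
t: 5.9
tool_pos: [0.4536, -0.1289, 0.1032]
ee_rot: [-3.13, -0.7, 1.861]
contact_force: [-0.1, -0.2, 0.2]
opening: 0.0003
```

```bash
python3 -c "
from g import *
where()"
```

```text
t 5.9 swn [-0.7  0.3  0.9] F(u,w,n) [-0.  -0.2  0.3] open 0.3
```

Request:
apply_moves([
  [[0,0,0,0,0,1,-1],[0,0,0,0,0,2,-1],[0,0,0,0,0,3,-1],[0,0,0,0,0,4,-1],[0,0,0,0,0,5,-1]],
])

```text
t: 6.4
tool_pos: [0.4526, -0.1258, 0.0993]
ee_rot: [-3.13, -0.7, 1.861]
contact_force: [-0.4, -0.3, -1.0]
opening: 0.0006
```

Request:
apply_moves([
  [[0,0,0,0,0,0,-1]],
])

```text
t: 6.5
tool_pos: [0.4525, -0.1257, 0.0992]
ee_rot: [-3.13, -0.7, 1.861]
contact_force: [-0.7, 0.5, -1.0]
opening: 0.0
```

```bash
python3 -c "
from g import *
where()"
```

```text
t 6.5 swn [-0.6  0.2 -4.4] F(u,w,n) [-0.1 -0.5 -1.2] open 0.0
```

Request:
apply_moves([
  [[0,0,0,0,0,1,-1],[0,0,0,0,0,2,-1],[0,0,0,0,0,3,-1],[0,0,0,0,0,4,-1],[0,0,0,0,0,4,-1]],
])

```text
t: 7.0
tool_pos: [0.4517, -0.1232, 0.0961]
ee_rot: [-3.13, -0.7, 1.861]
contact_force: [-0.7, -0.5, 0.5]
opening: 0.0006
```

```bash
python3 -c "
from g import *
where()"
```

```text
t 7.0 swn [-0.6  0.2 -8.5] F(u,w,n) [ 0.1 -0.8  0.6] open 0.6
```

Request:
apply_moves([
  [[0,0,0,0,0,1,-1],[0,0,0,0,0,2,-1],[0,0,0,0,0,3,-1],[0,0,0,0,0,4,-1],[0,0,0,0,0,4,-1]],
])

```text
t: 7.5
tool_pos: [0.4509, -0.1206, 0.0929]
ee_rot: [-3.129, -0.7, 1.861]
contact_force: [0.6, 0.3, -0.3]
opening: 0.0003
```

```bash
python3 -c "
from g import *
where()"
```

```text
t 7.5 swn [ -0.6   0.1 -12.7] F(u,w,n) [-0.1  0.7 -0.3] open 0.3
```

Request:
apply_moves([
  [[0,0,0,0,0,1,-1],[0,0,0,0,0,2,-1],[0,0,0,0,0,3,-1],[0,0,0,0,0,4,-1],[0,0,0,0,0,4,-1]],
])

```text
t: 8.0
tool_pos: [0.45, -0.118, 0.0898]
ee_rot: [-3.129, -0.7, 1.861]
contact_force: [-0.4, 0.6, 0.0]
opening: 0.0005
```

```bash
python3 -c "
from g import *
where()"
```

```text
t 8.0 swn [ -0.5   0.1 -16.8] F(u,w,n) [ 0.5 -0.2 -0.4] open 0.5
```

Request:
apply_moves([
  [[0,0,0,0,0,1,-1],[0,0,0,0,0,2,-1],[0,0,0,0,0,3,-1],[0,0,0,0,0,4,-1],[0,0,0,0,0,4,-1]],
])

```text
t: 8.5
tool_pos: [0.4493, -0.1156, 0.0867]
ee_rot: [-3.129, -0.7, 1.861]
contact_force: [0.1, -2.1, 3.1]
opening: 0.0008
```

```bash
python3 -c "
from g import *
where()"
```

```text
t 8.5 swn [ -0.6   0.1 -20.8] F(u,w,n) [ 0.5 -0.5  3.7] open 0.8
```

Request:
apply_moves([
  [[0,0,0,0,0,1,-1],[0,0,0,0,0,2,-1],[0,0,0,0,0,3,-1],[0,0,0,0,0,4,-1],[0,0,0,0,0,4,-1]],
])

```text
t: 9.0
tool_pos: [0.4485, -0.1131, 0.0836]
ee_rot: [-3.129, -0.7, 1.861]
contact_force: [0.5, -3.3, 4.1]
opening: 0.0001
```

```bash
python3 -c "
from g import *
where()"
```

```text
t 9.0 swn [ -0.6   0.  -24.9] F(u,w,n) [ 0.1 -0.5  5.3] open 0.1
```

Request:
apply_moves([
  [[0,0,0,0,0,0.5,-1],[0,0,0,0,0,1,-1],[0,0,0,0,0,1.5,-1],[0,0,0,0,0,1.5,-1]],
])

```text
t: 9.4
tool_pos: [0.4485, -0.1129, 0.0833]
ee_rot: [-3.131, -0.699, 1.862]
contact_force: [-1.7, -9.1, 12.9]
opening: 0.0003
```

```bash
python3 -c "
from g import *
where()"
```

```text
t 9.4 swn [ -0.6   0.1 -25.2] F(u,w,n) [ 2.  -4.3 15.1] open 0.3
```

Request:
apply_moves([
  [[0,0,0,0,0,0.8,-1],[0,0,0,0,0,0.8,-1],[0,0,0,0,0,0.8,-1],[0,0,0,0,0,0.8,-1],[0,0,0,0,0,0.8,-1]],
])

```text
t: 9.9
tool_pos: [0.4485, -0.1129, 0.0833]
ee_rot: [-3.131, -0.698, 1.862]
contact_force: [-1.4, -7.3, 10.3]
opening: 0.0003
```

```bash
python3 -c "
from g import *
where()"
```

```text
t 9.9 swn [ -0.6   0.1 -25.2] F(u,w,n) [ 1.6 -3.5 12.1] open 0.3
```

Steady at 12 N on the stop; holding on.

Request:
apply_moves([
  [[0,0,0,0,0,0.8,-1],[0,0,0,0,0,0.8,-1],[0,0,0,0,0,0.8,-1],[0,0,0,0,0,0.8,-1],[0,0,0,0,0,0.8,-1]],
])

```text
t: 10.4
tool_pos: [0.4485, -0.1129, 0.0833]
ee_rot: [-3.132, -0.697, 1.862]
contact_force: [-1.6, -6.7, 9.9]
opening: 0.0005
```

Request:
apply_moves([
  [[0,0,0,0,0,0.8,-1],[0,0,0,0,0,0.8,-1],[0,0,0,0,0,0.8,-1],[0,0,0,0,0,0.8,-1],[0,0,0,0,0,0.8,-1]],
])

```text
t: 10.9
tool_pos: [0.4485, -0.113, 0.0833]
ee_rot: [-3.133, -0.696, 1.863]
contact_force: [-0.2, -6.3, 10.9]
opening: 0.0006
```

Request:
apply_moves([
  [[0,0,0,0,0,0.8,-1],[0,0,0,0,0,0.8,-1],[0,0,0,0,0,0.8,-1],[0,0,0,0,0,0.8,-1],[0,0,0,0,0,0.8,-1]],
])

```text
t: 11.4
tool_pos: [0.4485, -0.113, 0.0833]
ee_rot: [-3.133, -0.696, 1.863]
contact_force: [-0.6, -6.6, 10.1]
opening: 0.0005
```

Request:
apply_moves([
  [[0,0,0,0,0,0.8,-1],[0,0,0,0,0,0.8,-1],[0,0,0,0,0,0.8,-1],[0,0,0,0,0,0.8,-1],[0,0,0,0,0,0.8,-1]],
])

```text
t: 11.9
tool_pos: [0.4485, -0.1129, 0.0833]
ee_rot: [-3.134, -0.695, 1.863]
contact_force: [-0.9, -6.3, 10.6]
opening: 0.0007
```

```bash
python3 -c "
from g import *
where();go(P(0,0,85))"
```

```text
t 11.9 swn [ -0.6   0.1 -25.2] F(u,w,n) [ 2.4 -2.7 11.8] open 0.7
turn [-0.29  0.19 -0.18] shift [   0.2   -0.7 -110.2]
```

Request:
apply_moves([
  [[0,0,0,0,0,-10,-1],[0,0,0,0,0,-30,-1],[0,0,0,0,0,-60,-1],[0,0,0,0,0,-95,-1],[0,0,0,0,0,-110,-1]],
])

```text
t: 12.4
tool_pos: [0.4702, -0.1817, 0.1699]
ee_rot: [-3.136, -0.693, 1.864]
contact_force: [-0.1, 1.1, 0.5]
opening: 0.0006
```

Request:
apply_moves([
  [[0,0,0,-4,25,0,0],[0,0,0,-7,60,0,0],[0,0,0,-7,94.5,0,0],[0,0,0,-7,94.5,0,0],[0,0,0,-7,94.5,0,0]],
])

```text
t: 12.9
tool_pos: [0.562, -0.1589, 0.1644]
ee_rot: [-3.134, -0.694, 1.864]
contact_force: [-0.1, 0.8, 0.1]
opening: 0.0373
```

```bash
python3 - <<'E'
from g import *
from m import blobs
where();go(P(-8,94.5,85));v=snap('wrist','w4')
print("green",blobs(v,(40,60,40),(90,255,255),(0,0,512,384)));print("orange",blobs(v,(5,150,120),(20,255,255),(0,0,512,250)))
E
```

```text
t 12.9 swn [-7.6 95.2 86.5] F(u,w,n) [ 0.7  0.2 -0.5] open 37.3
turn [-0.3   0.25 -0.14] shift [-0.4 -0.7  1.5]
green [([158.5, 181.8], [137, 162, 44, 41, 1377])]
orange [([253.8, 193.4], [245, 156, 18, 76, 1287])]
```

View pics/w4.png

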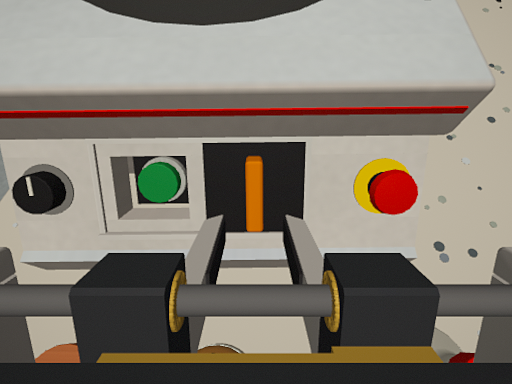

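The grip, at (254,193), is centred between the fingers, and the button at (158,182) shows out again. I'll descend and regrip.

Request:
apply_moves([
  [[0,0,0,0,-0.5,25,0],[0,0,0,0,-0.5,50,0],[0,0,0,0,-0.5,68,0],[0,0,0,0,-0.5,73,0],[0,0,0,0,-0.5,73,-1]],
])

```text
t: 13.45
tool_pos: [0.5468, -0.1152, 0.1088]
ee_rot: [-3.134, -0.694, 1.863]
contact_force: [0.6, -0.9, 0.8]
opening: 0.0418
```

Request:
apply_moves([
  [[0,0,0,0,0,0,-1],[0,0,0,0,0,0,-1],[0,0,0,0,0,0,-1],[0,0,0,0,0,0,-1],[0,0,0,0,0,0,-1]],
])

```text
t: 13.95
tool_pos: [0.5472, -0.1156, 0.1092]
ee_rot: [-3.136, -0.693, 1.864]
contact_force: [3.9, -3.0, 3.3]
opening: 0.0139
```

```bash
python3 -c "
from g import *
where();go(P(-9,0.5,13.5))"
```

```text
t 13.95 swn [-8.  93.7 14.9] F(u,w,n) [-1.   2.8  5.1] open 13.9
turn [-0.2   0.31 -0.17] shift [ -1.3 -93.2   1.7]
```

Request:
apply_moves([
  [[0,0,0,-0.2,-17,0,-1],[0,0,0,-0.4,-35,0,-1],[0,0,0,-0.6,-52,0,-1],[0,0,0,-0.8,-70,0,-1],[0,0,0,-1,-83,0,-1]],
])

```text
t: 14.45
tool_pos: [0.4676, -0.1408, 0.1092]
ee_rot: [-3.137, -0.692, 1.864]
contact_force: [4.5, -0.4, 1.5]
opening: 0.014
```

```bash
python3 -c "
from g import *
where()"
```

```text
t 14.45 swn [-8.7 10.3 15.4] F(u,w,n) [-0.4  4.2  2.3] open 14.0
```

Request:
apply_moves([
  [[0,0,0,-0.1,-5,0,-1],[0,0,0,-0.1,-9,0,-1],[0,0,0,-0.1,-12,0,-1],[0,0,0,-0.1,-13,0,-1],[0,0,0,-0.1,-13,0,-1]],
])

```text
t: 14.95
tool_pos: [0.4577, -0.144, 0.1093]
ee_rot: [3.14, -0.691, 1.867]
contact_force: [23.0, 5.9, -4.7]
opening: 0.0138
```

```bash
python3 -c "
from g import *
where()"
```

```text
t 14.95 swn [-8.7 -0.2 15.5] F(u,w,n) [-3.9 23.8 -2.8] open 13.8
```

At the shut stop: 24 N, with 95 mm travelled. Releasing and backing off.

Request:
apply_moves([
  [[0,0,0,0,0,0,0],[0,0,0,0,0,0,0],[0,0,0,0,0,0,0],[0,0,0,0,0,0,0],[0,0,0,0,0,-20,0]],
])

```text
t: 15.45
tool_pos: [0.4604, -0.1552, 0.1236]
ee_rot: [-3.14, -0.694, 1.866]
contact_force: [-0.2, -0.5, 0.6]
opening: 0.0465
```

Request:
apply_moves([
  [[0,0,0,0,0,-40,0],[0,0,0,0,0,-80,0],[0,0,0,0,0,-120,0],[0,0,0,0,0,-120,0],[0,0,0,0,0,-120,0]],
])

```text
t: 15.95
tool_pos: [0.4827, -0.2288, 0.2155]
ee_rot: [-3.14, -0.694, 1.865]
contact_force: [0.5, -0.0, -0.2]
opening: 0.0469
```

```bash
python3 - <<'E'
from g import *
from m import blobs
where();v=snap('wrist','w5');snap('scene','sc1');s=snap('side','si1')
print("orange",blobs(v,(5,150,120),(20,255,255),(0,0,512,222)));print(blobs(v,(0,0,0),(180,255,50),(100,130,480,222),300))
b=[x for x in blobs(v,(5,150,120),(20,255,255),(0,130,512,222))][0][0];print("grip",pan(v,*b,37))
a=cv2.imread("pics/sc1.png");b=cv2.imread("pics/si1.png");cv2.imwrite("pics/f.png",np.vstack([np.hstack([v[0][:300,:,::-1][:, 60:460],a[110:410,110:510][:300] if 0 else cv2.resize(a[84:384],(400,300))]),cv2.resize(b[:, :],(400,300)).repeat(1,0) if 0 else np.hstack([cv2.resize(b,(400,300)),cv2.resize(a[120:270,200:400],(400,300))])]))
E
```

```text
t 15.95 swn [ -8.1  -1.1 153.7] F(u,w,n) [-0.2  0.4 -0. ] open 46.9
orange [([254.8, 177.2], [248, 148, 14, 60, 787])]
[([254.5, 171.9], [214, 137, 82, 73, 4854]), ([168.5, 176.3], [151, 160, 36, 33, 849])]
grip [ 1.6  0.4 37. ]
```

View pics/f.png

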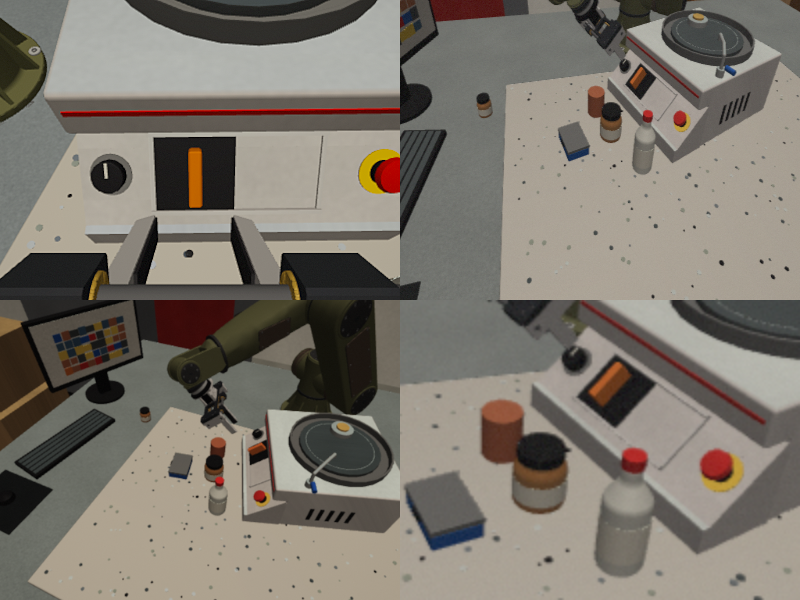

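The cover is shut, with the grip at (195,178) in the top-left tile. The loose things stand as before and the gripper is clear of everything. I'll do a last numeric check against the first picture, then hand in.

```bash
python3 - <<'E'
from m import *
for f in ("sc0","sc1"):
    v=load(f); print(f,[b[0] for b in blobs(v,(0,140,90),(20,255,255),(235,165,375,230),60)],[b[0] for b in blobs(v,(105,120,40),(125,255,255),(195,200,250,250))])
print(readout.observe()["contact_force"].round(1)); print(job.job_done())
E
```

```text
sc0 [[301.8, 167.6], [250.6, 176.1], [317.0, 199.2], [358.1, 201.6], [269.2, 206.8]] [[226.1, 237.9]]
sc1 [[300.4, 167.2], [250.5, 176.4], [317.0, 199.3], [358.1, 201.7], [269.2, 206.8]] [[225.9, 237.9]]
[-0.7 -0.5  0.4]
the job is handed in; nothing more can be done
None
```

I primed the pump as asked and handed the job in at about 16 s; no verdict was reported. I slid the cover aside by its orange grip, held the button in, then slid the cover shut and backed the gripper off.

- **Cover:** it started about 5–6 mm ajar and was slid to its open stop, where the force rose to 20 N. Closing it took about 95 mm of travel to the shut stop, at 24 N. The last picture puts the grip within about 0.5 mm of the shut position.
- **Button:** its face was about 17 mm below the panel. I pressed it to the hard stop and held it there for about 2.5 s at 12–15 N, below the 25 N limit. The picture taken after I let go showed it out again. It was hidden behind the cover at the end, so I did not check it again.
- **Emergency stop and loose things:** the bottle, jar, core, slide box and emergency stop moved by less than 0.5 pixel between the first and last scene pictures. The gripper touched nothing at the end, with the measured force under 1 N.
- **Disagreement:** the machine's angle came out between 15.5 and 19 degrees depending on the feature measured. I worked with 17. The side force while sliding suggested nearer 17.5, so I corrected for it during the slides.

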